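# Pack the puja tray and light the tealight

### The arm

A 7-joint arm with a two-finger parallel gripper is mounted at the origin on the work surface. World frame = base frame: x ahead of the robot, y to its left, z up, the work surface at z = 0. Lengths are in m, angles in rad, forces in N, time in s.
With the tool pointing down it reaches from about 0.4 to 0.85 m from the base axis. Payload 10.4 kg.
Tool frame: the origin (TCP) lies midway between the tips of the shut fingers; the grasp point (between the pads) lies 19 mm behind it; z points along the fingers, x is the direction in which the jaws open and shut, and the axes are right-handed (so a half turn about z gives the same grasp; the last joint's range is limited). The gripper opens to 85 mm and grips with 20 to 120 N. Pads are 22 mm wide; open, the fingers measure 114 mm over their backs; the gripper's body (76 mm by 85 mm) begins 54 mm behind the grasp point. The pads swing forward as they close: fully open they stand 13 mm farther back than shut.
Start: joints at [-1.348, 0.332, -0.065, 1.46, 0.022, 1.35, -0.088], TCP at [0.152, 0.606, 0.231] pointing down, gripper open.
Joint ranges: [-2.6, 2.6], [-0.5, 2.12], [-1.47, 1.34], [0.16, 2.42], [-1.27, 4.41], [0.06, 2.06], [-2.6, 2.6]. Speed limits (rad/s): [2.22, 2.22, 2.79, 2.79, 3.14, 3.14, 3.14].

### API

Orientations are given as a unit quaternion [x, y, z, w].
In Python, from workcell import monitor, eyes, ticket, models gives the robot as it stands.
- The arm moves only by the tool servo_tool, never from a script. Its argument "motion" is a list of rows, each a list of 7 numbers: the opening, from 0 (shut) to 1 (fully open), then the shift along the tool's x, y, z in m, then the turn, a rotation vector about the tool's x, y, z in degrees. In form: [[fingers, tx, ty, tz, rx, ry, rz], ...]. A call has 1 to 20 rows; each row is the pose to reach, as a shift and turn from the pose commanded when the call began, along the tool's axes at that moment; what a row does not reach only later rows make up. A row lasts 1/8 s, in which the tool goes at most 62.5 mm and 10.7 degrees, less where a joint would pass 70% of its speed; a pose out of reach is approached as far as the arm can. A call with a gripper value outside its range is refused whole. The fingers move at their own pace and stop on an object; "grip_force" is the grip in N (left out, the last holds). Time passes only in rows, so rows that repeat a pose let the fingers close. It gives the time, the measured TCP pose, the force and the opening at its end, in the units of the state.
- monitor.get_obs(): the state, without advancing time (a new reading comes with each control period).
- eyes.camera(name): name is "scene" or "top" or "wrist"; returns (picture, depth): 480x640x3 uint8, blue, green, red; 480x640 float32, m along the optical axis (not along the pixel's ray), 0 where there is no reading.
- eyes.camera_info(name): a dict with "intrinsics" (3x3 intrinsics, pixels), "k1" (the pictures are not rectified: a ray, as slopes to the right and down, at radius r is drawn at 1 + k1 r^2 times it, then the intrinsics apply), "extrinsics" (4x4, takes a point from world to camera coordinates); the wrist camera has in their place "tool_from_camera" (4x4, takes a point from camera to tool coordinates, whose origin is the TCP and whose axes are the tool frame's). Camera axes: x right, y down, z forward; pixel columns grow to the right and rows downward; lengths in m; the calibration is good to about 2 mm. A picture is of the moment at which its call begins: read the wrist's pose just before it. camera_info takes no time and is no camera call.
- ticket.hand_in(): hands the job in, once; it reports no verdict.
Trained networks look in the newest picture that a camera, given by its name, has taken for a name from the list of things; names that differ only in an ending like _2 or _b are one class to them, and where a whole thing is asked for, a point or a joint stands for the part that bears it (a point fixed in the world has none). Each returns a list of dicts, best first, with "confidence" (0 to 1); they miss things now and then, are a little off and sometimes report something else, mostly with a low value. They report only what shows in the picture. A call takes as long as a camera call. They do not tell look-alikes from the thing itself.
- models.boxes_of(camera, thing): "point" ([x, y, z] in m, in the coordinates of the camera as it stood for that picture, good to about 4 mm: the middle of the surface that is visible of it).
The state is a dict: "clock": time; "joint_pos": joint angles; "joint_velocities": joint speeds; "tau": joint torques, N m; "position": TCP position; "ee_rot": TCP orientation; "ft_force": force on the tool from outside, world axes, zero at the start; "torque": the same for the moment, N m; "grip_width": opening from 0.0 (shut) to 1.0 (fully open).
Only numpy, scipy, OpenCV 4.12 (cv2) and the standard library are available. Lean on these libraries where they do the work, as an engineer would, in place of code of your own. Each camera call takes 0.05 s, during which the arm holds its last target. There are 200 camera calls.

### The job

Get the tray ready for the evening puja: lift every canister that stands on the organiser's upper tier up over the front rail, bring it out and lower it gently, standing upright, into the wide compartment of the wooden tray; lay every utensil flat in a long compartment of its own, head towards the tray's brass handle. When all of them are in the tray, press the tealight's button down to light it; leave the other things on the table alone.

Things in the scene. Friction and masses are not known exactly. Their poses are not given: they have to be found in the camera images.
- organiser: fixed two-tier steel organiser, 120 mm deep (x), 370 wide (y), front to -x; origin on the table under its centre. Upper tier open above: floor 130 mm above the table, front rail (x = -58) 28 mm higher than it, back bars and end panels (y = +-183) 55 mm higher. Three or four canisters stand on it in a row along y, about 90 mm apart. What is on the lower tier stays.
- tray: fixed wooden tray, 240 mm (x) by 245 (y); origin on the table under its centre; floor 5 mm, wall tops 16 mm above the table; brass handle bow off its +x end (34 mm high, reaching x = 144). Along its +y side a wide canister compartment (70 mm wide, takes four in a row), then three long utensil compartments (50 mm wide); all run along x, inside x = -115 to 115.
- tray_row (a point): middle of the floor of the wide canister compartment (70 x 230 mm): tray x = 0, y = 82.5, z = 5 mm
- tray_slot0 (a point): middle of the floor of a long utensil compartment (50 x 230 mm): tray x = 0, y = 17.5, z = 5 mm
- tray_slot1 (a point): middle of the floor of a long utensil compartment (50 x 230 mm): tray x = 0, y = -37.5, z = 5 mm
- tray_slot2 (a point): middle of the floor of a long utensil compartment (50 x 230 mm): tray x = 0, y = -92.5, z = 5 mm
- round_tin: round steel tin, 50 mm across its lid (top 13 mm), 48 below; 75 mm tall, about 180 g, upright, origin at the centre of its underside, z up. May be absent.
- square_tin: square steel tin, 46 x 46 mm, sides along its x and y; 75 mm tall, about 180 g, upright, origin at the centre of its underside, z up. May be absent.
- bellied_pot: brass pot: belly 50 mm across up to height 48, neck 40 mm across above that; 75 mm tall, about 180 g, upright, origin at the centre of its underside, z up. May be absent.
- ribbed_jar: round wooden jar, 47 mm across (two 50 mm ribs below height 28); 75 mm tall, about 180 g, upright, origin at the centre of its underside, z up. May be absent.
- spoon: wooden spoon with a round 40 mm bowl, 14 mm high; lies flat on the table, 150 mm long in all along its x, head towards +x; wooden handle 20 mm wide (y) and 24 mm high from x = -75 to +25; about 70 g; origin under the middle of its length, z up. May be absent; may start pointing either way.
- spoon_head (a point): point on the head of the spoon, 50 mm ahead (+x) of its origin and 10 mm up
- brush: hand brush with a 50 x 40 mm head, 18 mm high, bristles down; lies flat on the table, 150 mm long in all along its x, head towards +x; wooden handle 20 mm wide (y) and 24 mm high from x = -75 to +25; about 70 g; origin under the middle of its length, z up. May be absent; may start pointing either way.
- brush_head (a point): point on the head of the brush, 50 mm ahead (+x) of its origin and 10 mm up
- scraper: scraper with a 40 mm wide steel blade, 5 mm high; lies flat on the table, 150 mm long in all along its x, head towards +x; wooden handle 20 mm wide (y) and 24 mm high from x = -75 to +25; about 70 g; origin under the middle of its length, z up. May be absent; may start pointing either way.
- scraper_head (a point): point on the head of the scraper, 50 mm ahead (+x) of its origin and 10 mm up
- tealight (a joint): press button of the tealight: 0 = up, 0.006 m = fully pressed; springs back; takes 1.5 N to start, 5 N to bottom. Counts as pressed beyond 0.004
- tealight_top (a point): centre of the top of the button (32 mm across, 34 mm above the table when up) in the middle of a fixed white plastic tealight 72 mm across, body 24 mm high
- candy_jar: glass candy jar with steel screw lid, 90 mm across, 130 tall; a bystander, leave alone; origin under its centre
- diya: blue ceramic diya (small lamp dish), 68 mm across, 28 tall, between the tray and the utensils; a bystander, leave alone; origin under its centre
- bell: small brass hand bell standing, 56 mm across, 92 tall; a bystander, leave alone; origin under its centre
- matchbox: matchbox 55 x 36 x 16 mm; a bystander, leave alone; origin under its centre
- remote: black remote control 170 x 45 x 18 mm; a bystander, leave alone; origin under its centre
- tea_mug: white mug, 76 mm across, 85 tall; a bystander, leave alone; origin under its centre
Mind the look-alikes: they are no part of the job. What is shaped like the square_tin but orange or turquoise is not meant.

How it is judged:
By the outcome, as a careful person would: the job done as asked, in the order asked, and still so for the second after the job is handed in, with the robot touching nothing.
Of round_tin, square_tin, bellied_pot, ribbed_jar only 3 to 4 are there at a start; the rules pass over those that are not, and their reading is None.
Of spoon, brush, scraper only 2 to 3 are there at a start; the rules pass over those that are not, and their reading is None.
At some moment in a run one of spoon, brush, scraper may be knocked a few centimetres aside while the robot is not near it.
It also fails if it takes over 210 s, if anything falls off the work surface, if the arm or the gripper's body presses on something with over 40 N, if the wrist force passes 120 N, or if a joint passes its speed limit or range.

## Working session

There is one attempt and no reset: what is moved stays moved. The work goes in short steps, Python scripts to look and compute and a tool call to move; the robot and the scene stay as the last step left them, time stands still between calls to the robot, and variables do not carry over. Pictures are saved under pics/ and viewed, about 12 in all and at most 16, crops included, and the job is handed in when it is done.

Besides the shell and the picture viewer there is one more tool, called after "Call:" as a command line: name --pt "numbers of a row" for each row, then --argument value for the rest. servo_tool: Moves the arm, as the interface text tells. Its arguments: {"type":"object","properties":{"motion":{"type":"array"},"grip_force":{"type":"number"}},"required":["motion"]}

```bash
mkdir -p pics; ls; cat > h.py <<'E'
import numpy as np, cv2
from workcell import monitor, eyes, ticket, models
from scipy.spatial.transform import Rotation as R
def T_wc(cam, obs=None):
    i=eyes.camera_info(cam)
    if cam!='wrist': return np.linalg.inv(np.array(i['extrinsics']))
    o=obs or monitor.get_obs(); T=np.eye(4); T[:3,:3]=R.from_quat(o['ee_rot']).as_matrix(); T[:3,3]=o['position']
    return T@np.array(i['tool_from_camera'])
def snap(cam,name=None):
    T=T_wc(cam); p,d=eyes.camera(cam)
    if name: cv2.imwrite(f'pics/{name}.png',p)
    return p,d,T
def find(cam,T,thing):
    return [(np.round((T@np.r_[b['point'],1])[:3],4).tolist(),round(b['confidence'],2)) for b in models.boxes_of(cam,thing)]
def cloud(cam,d,T):
    i=eyes.camera_info(cam);K=np.array(i['intrinsics']);k=i['k1']
    v,u=np.mgrid[0:480,0:640]; x=(u-K[0,2])/K[0,0]; y=(v-K[1,2])/K[1,1]
    xd,yd=x.copy(),y.copy()
    for _ in range(8):
        s=1+k*(x*x+y*y); x,y=xd/s,yd/s
    P=np.stack([x*d,y*d,d],-1)@T[:3,:3].T+T[:3,3]; P[d==0]=np.nan
    return P
E
python3 - <<'E'
from h import *
print(monitor.get_obs())
for c in ['top','scene']:
    p,d,T=snap(c,c+'0'); print(c,T[:3,3].round(3))
    for n in ['organiser','tray','round_tin','square_tin','bellied_pot','ribbed_jar','spoon','brush','scraper','tealight','candy_jar','diya','bell','matchbox','remote','tea_mug']:
        print(n,find(c,T,n))
    np.save(c+'.npy',cloud(c,d,T))
E
```

```text
pics
{'clock': 0.0, 'joint_pos': array([-1.34761968,  0.3328619 , -0.06470043,  1.46092943,  0.02161769,
        1.34987224, -0.088509  ]), 'joint_velocities': array([-0.00145909, -0.00029094,  0.00062443,  0.00152319,  0.00073628,
        0.00017225, -0.00023328]), 'tau': array([ 1.32624005e-03, -6.25430346e+01,  5.00183192e-02, -3.91608310e+01,
        1.63437019e-02,  9.84811020e-03, -1.94295899e-05]), 'position': array([0.15199054, 0.60586596, 0.23052783]), 'ee_rot': array([ 7.88445803e-01,  6.15103848e-01, -5.16570290e-04,  4.53522665e-04]), 'ft_force': array([-0.07565614,  1.42687812,  0.53292791]), 'torque': array([ 0.0204709 ,  0.0024788 , -0.00518343]), 'grip_width': 1.0018053586181592}
top [ 0.385 -0.022  1.641]
organiser [([0.6039, 0.1324, 0.1303], 0.65)]
tray [([0.4302, 0.3663, 0.0307], 0.38)]
round_tin []
square_tin [([0.3606, -0.08, 0.0769], 0.91), ([0.8385, 0.0062, 0.0782], 0.77), ([0.6087, 0.0886, 0.2053], 0.76), ([0.4484, 0.1602, 0.0203], 0.31)]
bellied_pot [([0.6079, 0.2712, 0.2024], 0.82)]
ribbed_jar [([0.4309, 0.3633, 0.03], 0.28)]
spoon [([0.4419, 0.0589, 0.0245]
[... 559 characters left out ...]
.0046], 0.63)]
round_tin [([0.6043, 0.1993, 0.189], 0.66)]
square_tin [([0.6214, 0.1079, 0.1806], 0.75), ([0.3662, -0.0617, 0.051], 0.68), ([0.8507, 0.0329, 0.0566], 0.66)]
bellied_pot []
ribbed_jar []
spoon []
brush []
scraper [([0.3929, 0.1521, 0.0196], 0.77)]
tealight [([0.4319, 0.3645, 0.037], 0.49)]
candy_jar [([0.6178, 0.4563, 0.0936], 0.67), ([0.4338, 0.3683, 0.0346], 0.28)]
diya [([0.3946, 0.1535, 0.0206], 0.48), ([0.4404, -0.0357, 0.0297], 0.47)]
bell [([0.7133, -0.1266, 0.0301], 0.84)]
matchbox [([0.7553, 0.0575, 0.0165], 0.96), ([0.5148, -0.4718, 0.0173], 0.57)]
remote [([0.5131, -0.4716, 0.0161], 0.86), ([0.6351, 0.1884, 0.1304], 0.25)]
tea_mug [([0.7405, -0.2416, 0.0569], 0.61)]
```

View pics/top0.png

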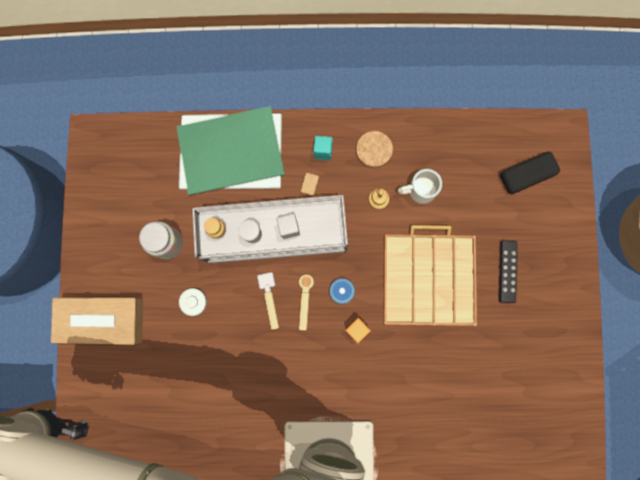

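View pics/scene0.png

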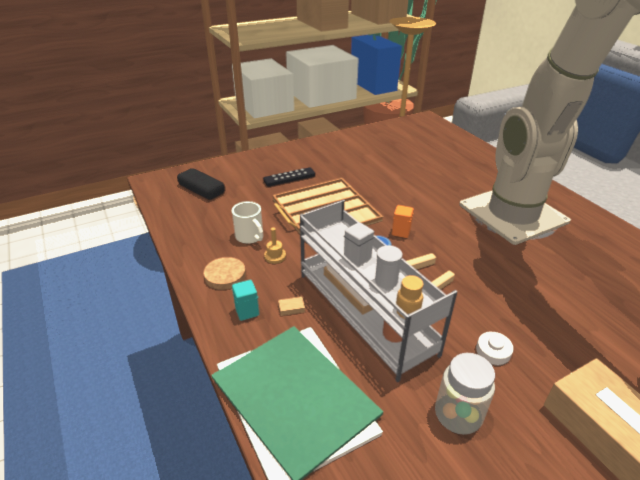

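Top view: up is +x, left is +y. The organiser is at (270,228) with the pot (215,228), round tin (250,231) and square tin (288,225). The scraper is at (268,300), the spoon at (305,300) and the diya at (342,290). The orange look-alike is at (358,330), the turquoise one at (323,147), the tray at (430,280) and the tealight at (192,302). The scene view agrees: 3 canisters and 2 utensils.

```bash
cat >> h.py <<'E'
def comps(P,zlo,zhi,box,minpix=8):
    m=(P[...,2]>zlo)&(P[...,2]<zhi)&(P[...,0]>box[0])&(P[...,0]<box[1])&(P[...,1]>box[2])&(P[...,1]<box[3])
    n,l=cv2.connectedComponents(m.astype(np.uint8)); out=[]
    for i in range(1,n):
        q=P[l==i]
        if len(q)<minpix: continue
        r=cv2.minAreaRect((q[:,:2]*1000).astype(np.float32))
        out.append((len(q),np.round(r[0],1).tolist(),np.round(r[1],1).tolist(),round(r[2],1),q[:,2].mean().round(4),q[:,2].max().round(4)))
    return out
E
python3 - <<'E'
from h import *
for c in ['top','scene']:
    P=np.load(c+'.npy'); print(c)
    print('can',*comps(P,.192,.215,(.5,.72,0,.35)),sep='\n')
    print('org',*comps(P,.145,.19,(.5,.72,-.1,.35)),sep='\n')
    print('tray',*comps(P,.003,.04,(.3,.7,-.45,-.15),60),sep='\n')
    print('ut',*comps(P,.004,.04,(.25,.53,-.0,.25)),sep='\n')
    print('tl',*comps(P,.006,.04,(.3,.55,.28,.42)),sep='\n')
    print('tlb',*comps(P,.029,.04,(.3,.55,.28,.42)),sep='\n')
E
```

```text
top
can
(369, [612.1, 93.9], [46.8, 46.2], 13.8, np.float64(0.2033), np.float64(0.2116))
(223, [611.3, 275.4], [39.6, 37.6], 45.7, np.float64(0.203), np.float64(0.2106))
(341, [599.3, 186.7], [48.4, 48.0], 86.6, np.float64(0.2039), np.float64(0.2114))
org
(1120, [612.8, 140.5], [122.7, 373.2], 4.4, np.float64(0.1666), np.float64(0.19))
(123, [606.2, 270.8], [35.5, 46.9], 43.7, np.float64(0.1716), np.float64(0.1899))
(56, [589.3, 175.3], [17.4, 45.4], 48.5, np.float64(0.1668), np.float64(0.1894))
(56, [592.4, 88.5], [10.2, 47.0], 22.6, np.float64(0.1688), np.float64(0.1898))
tray
(5700, [503.1, -285.5], [274.6, 282.3], 87.1, np.float64(0.0089), np.float64(0.0395))
ut
(401, [433.7, 154.7], [153.3, 32.5], 4.9, np.float64(0.0182), np.float64(0.0347))
(504, [434.6, 58.2], [149.4, 37.8], 0.0, np.float64(0.0179), np.float64(0.0323))
(25, [499.3, 179.6], [16.4, 21.1], 0.9, np.float64(0.0067), np.float64(0.0137))
(11, [479.2, 181.5], [10.7, 13.6], 76.7, np.float64(0.0073), np.float64(0.0117))
tl
(26, [548.5, 298.7], [7.0, 36.6], 7.1, np.float64(0.025), np.float64(0.0393))
(597, [432.1, 363.5]
[... 611 characters left out ...]
 88.1, np.float64(0.0096), np.float64(0.0372))
ut
(260, [397.9, 66.0], [23.9, 78.8], 87.5, np.float64(0.0188), np.float64(0.0267))
(217, [397.3, 149.3], [71.4, 20.5], 11.4, np.float64(0.0199), np.float64(0.0269))
tl
(88, [544.5, 295.2], [10.9, 29.7], 1.8, np.float64(0.0285), np.float64(0.0397))
(900, [433.4, 364.3], [71.0, 71.6], 54.4, np.float64(0.0239), np.float64(0.0388))
(48, [542.7, 320.9], [7.9, 11.4], 57.2, np.float64(0.0249), np.float64(0.0392))
tlb
(39, [541.7, 295.0], [4.1, 29.8], 7.7, np.float64(0.0343), np.float64(0.0397))
(156, [431.7, 363.7], [31.2, 30.4], 14.8, np.float64(0.0339), np.float64(0.0388))
(17, [542.2, 320.6], [12.8, 3.5], 1.8, np.float64(0.035), np.float64(0.0392))
```

```bash
cat >> h.py <<'E'
def go(x,y,z,yaw,o=None):
    """tool-frame shift (m) and rz (deg) from present pose to world TCP x,y,z with jaw yaw deg"""
    o=o or monitor.get_obs(); M=R.from_quat(o['ee_rot']).as_matrix()
    t=M.T@(np.array([x,y,z])-o['position']); y0=np.degrees(np.arctan2(M[1,0],M[0,0]))
    dz=-((yaw-y0+180)%360-180)
    return t.round(4).tolist(), round(dz,1), 'jaw yaw now',round(y0,1)
E
python3 - <<'E'
from h import *
for c in ['top','scene']:
    P=np.load(c+'.npy'); 
    m=((P[...,2]>.002)&(P[...,2]<.024)&(P[...,0]>.3)&(P[...,0]<.7)&(P[...,1]>-.45)&(P[...,1]<-.15)).astype(np.uint8)
    m=cv2.morphologyEx(cv2.morphologyEx(m,cv2.MORPH_CLOSE,np.ones((5,5))),cv2.MORPH_OPEN,np.ones((17,17)))
    q=P[(m>0)&(P[...,2]>.002)&(P[...,2]<.024)]
    print(c,len(q),cv2.minAreaRect((q[:,:2]*1000).astype(np.float32)))
    w=(P[...,2]>.022)&(P[...,2]<.042)&(P[...,0]>.5)&(P[...,0]<.7)&(P[...,1]>-.4)&(P[...,1]<-.18)
    print('handle',w.sum(),P[w].mean(0) if w.any() else '')
print(go(.612,.277,.30,4))
print(go(.612,.277,.179,4))
E
```

```text
top 7580 ((502.8170166015625, -298.85498046875), (297.9187316894531, 394.2590637207031), 89.49846649169922)
handle 149 [ 0.62364086 -0.27766486  0.03108855]
scene 1898 ((464.69122314453125, -338.26947021484375), (200.88104248046875, 260.7458190917969), 68.34133911132812)
handle 80 [ 0.62782242 -0.26873904  0.03134963]
([-0.2074, 0.5262, -0.0687], np.float64(71.9), 'jaw yaw now', np.float64(75.9))
([-0.2074, 0.5262, 0.0523], np.float64(71.9), 'jaw yaw now', np.float64(75.9))
```

Call:
servo_tool --pt "0.7 -0.02 0.05 -0.05 0 0 7" --pt "0.7 -0.04 0.1 -0.07 0 0 14" --pt "0.7 -0.06 0.15 -0.07 0 0 21" --pt "0.7 -0.08 0.2 -0.07 0 0 28" --pt "0.7 -0.1 0.25 -0.07 0 0 35" --pt "0.7 -0.12 0.3 -0.07 0 0 42" --pt "0.7 -0.14 0.35 -0.07 0 0 49" --pt "0.7 -0.16 0.4 -0.07 0 0 56" --pt "0.7 -0.18 0.45 -0.07 0 0 63" --pt "0.7 -0.2 0.5 -0.07 0 0 70" --pt "0.7 -0.207 0.526 -0.07 0 0 72" --pt "0.7 -0.207 0.526 -0.07 0 0 72" --pt "0.7 -0.207 0.526 -0.07 0 0 72"

```text
clock: 3.32
position: [0.6112, 0.2784, 0.3012]
ee_rot: [0.999, 0.035, -0.0, -0.0]
ft_force: [0.2, 0.2, 0.6]
grip_width: 0.691
```

```bash
python3 - <<'E'
from h import *
p=cv2.imread('pics/top0.png'); hsv=cv2.cvtColor(p,cv2.COLOR_BGR2HSV); P=np.load('top.npy')
roi=np.zeros(p.shape[:2],np.uint8); roi[225:335,375:490]=1
print(hsv[280,400],hsv[280,360],hsv[232,430],hsv[280,476])
m=((hsv[...,2]>150)&(roi>0)).astype(np.uint8)
m=cv2.morphologyEx(m,cv2.MORPH_CLOSE,np.ones((7,7))); m=cv2.morphologyEx(m,cv2.MORPH_OPEN,np.ones((21,21)))
i=eyes.camera_info('top');K=np.array(i['intrinsics']);T=T_wc('top');k=np.array([i['k1'],0,0,0,0])
c=max(cv2.findContours(m,0,2)[0],key=cv2.contourArea)
u=cv2.undistortPoints(c.astype(np.float32),K,k).reshape(-1,2)
r=np.c_[u,np.ones(len(u))]@T[:3,:3].T; s=(.016-T[2,3])/r[:,2]; w=T[:3,3]+r*s[:,None]
print(cv2.minAreaRect((w[:,:2]*1000).astype(np.float32)))
p2,d,Tw=snap('wrist','w1'); print(monitor.get_obs()['position'])
for n in ['bellied_pot','round_tin']: print(n,find('wrist',Tw,n))
print(comps(cloud('wrist',d,Tw),.192,.215,(.5,.72,0,.35)))
print(go(.612,.277,.179,4.3))
E
```

```text
[ 21  85 238] [ 11 145 141] [ 11 141 137] [ 13 136 176]
((502.0238037109375, -275.7387390136719), (249.9759979248047, 269.1919860839844), 89.12354278564453)
[0.61098592 0.2787582  0.30136706]
bellied_pot [([0.6116, 0.2819, 0.2069], 0.78)]
round_tin [([0.5971, 0.1975, 0.2049], 0.61), ([0.4057, 0.0723, 0.0252], 0.3)]
[(2945, [609.1, 276.2], [39.0, 38.6], 41.8, np.float64(0.2047), np.float64(0.2073)), (3620, [598.4, 186.5], [48.9, 49.6], 26.1, np.float64(0.2045), np.float64(0.2072)), (227, [615.0, 116.6], [7.9, 29.3], 88.5, np.float64(0.1959), np.float64(0.2028))]
([0.0009, 0.0019, 0.1226], np.float64(-0.3), 'jaw yaw now', np.float64(4.0))
```

Call:
servo_tool --pt "0.7 0 0.002 0.05 0 0 0" --pt "0.7 0 0.002 0.09 0 0 0" --pt "0.7 0 0.002 0.11 0 0 0" --pt "0.7 0 0.002 0.12 0 0 0" --pt "0.7 0 0.002 0.122 0 0 0" --pt "0.3 0 0.002 0.122 0 0 0" --pt "0.3 0 0.002 0.122 0 0 0" --pt "0.3 0 0.002 0.122 0 0 0" --pt "0.3 0 0.002 0.122 0 0 0" --pt "0.3 0 0.002 0.122 0 0 0" --pt "0.3 0 0.002 0.115 0 0 0" --pt "0.3 0 0.002 0.1 0 0 0" --pt "0.3 0 0.002 0.07 0 0 0" --pt "0.3 0 0.002 0.03 0 0 0" --pt "0.3 0 0.002 0 0 0 0" --grip_force 50

```text
clock: 5.35
position: [0.6123, 0.2754, 0.3042]
ee_rot: [0.999, 0.034, 0.001, -0.0]
ft_force: [-0.5, -0.0, -1.6]
grip_width: 0.453
```

Call:
servo_tool --pt "0.3 -0.04 0.01 -0.02 0 0 0" --pt "0.3 -0.1 0.03 -0.03 0 0 10" --pt "0.3 -0.13 0.07 -0.03 0 0 20" --pt "0.3 -0.13 0.12 -0.03 0 0 30" --pt "0.3 -0.13 0.17 -0.03 0 0 40" --pt "0.3 -0.13 0.22 -0.03 0 0 50" --pt "0.3 -0.13 0.27 -0.03 0 0 60" --pt "0.3 -0.13 0.32 -0.03 0 0 70" --pt "0.3 -0.13 0.37 -0.03 0 0 80" --pt "0.3 -0.13 0.41 -0.03 0 0 90" --pt "0.3 -0.13 0.44 -0.03 0 0 96" --pt "0.3 -0.13 0.45 -0.03 0 0 96" --pt "0.3 -0.13 0.45 -0.03 0 0 96" --pt "0.3 -0.13 0.45 -0.03 0 0 96"

```text
clock: 7.1
position: [0.5134, -0.1809, 0.3314]
ee_rot: [-0.695, 0.719, 0.0, 0.0]
ft_force: [0.8, 1.4, -1.4]
grip_width: 0.451
```

```bash
python3 - <<'E'
from h import *
print(monitor.get_obs()['position'])
p,d,T=snap('wrist','w2'); np.save('w2.npy',cloud('wrist',d,T)); print(T.round(3))
E
```

```text
[ 0.51336212 -0.1808732   0.33136097]
[[-0.032 -0.954 -0.297  0.589]
 [-0.999  0.031  0.009 -0.184]
 [ 0.001  0.297 -0.955  0.474]
 [ 0.     0.     0.     1.   ]]
```

View pics/w2.png

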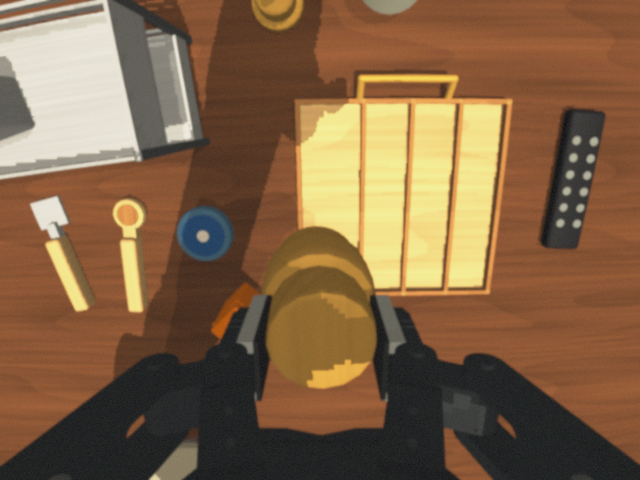

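The wrist view shows the pot held upright. The tray's outer corners are at (296,100), (511,99) and (490,294), with the dividers at columns 362, 408 and 455.

```bash
cat >> h.py <<'E'
def px(cam,T,pts,z):
    i=eyes.camera_info(cam);K=np.array(i['intrinsics']);k=np.array([i['k1'],0,0,0,0.])
    u=cv2.undistortPointsIter(np.array(pts,np.float32).reshape(-1,1,2),K,k,None,None,(3,50,1e-9)).reshape(-1,2)
    r=np.c_[u,np.ones(len(u))]@T[:3,:3].T
    return (T[:3,3]+r*((z-T[2,3])/r[:,2])[:,None]).round(4)
E
python3 - <<'E'
from h import *
T=T_wc('wrist')
w=px('wrist',T,[(296,100),(511,99),(490,294)],.016); print(w)
a=w[1]-w[2]; b=w[0]-w[1]; print(np.linalg.norm(a),np.linalg.norm(b),np.degrees(np.arctan2(a[1],a[0])),np.degrees(np.arctan2(-b[0],b[1])))
c=(w[0]+w[2])/2; print('centre',c)
for n in ['tray']: print(find('wrist',T,n))
th=np.radians((np.degrees(np.arctan2(a[1],a[0]))+np.degrees(np.arctan2(-b[0],b[1])))/2); Rm=np.array([[np.cos(th),-np.sin(th)],[np.sin(th),np.cos(th)]])
for t in [(-75,82.5),(0,82.5),(75,82.5),(0,17.5),(0,-37.5),(0,-92.5)]: print(t,(c[:2]+Rm@np.array(t)/1000).round(4))
P=np.load('w2.npy'); print(comps(P,.01,.022,(.34,.66,-.45,-.14),300)); print(comps(P,.003,.022,(.34,.66,-.45,-.14),300)); print('bad',np.isnan(P[:,:,0]).sum())
E
```

```text
[[ 0.6097 -0.1579  0.016 ]
 [ 0.6054 -0.4005  0.016 ]
 [ 0.3646 -0.3981  0.016 ]]
0.2408119598358853 0.24263810500413988 -0.5710353731147747 -1.0154412879017853
centre [ 0.48715 -0.278    0.016  ]
[([0.5157, -0.2892, 0.0053], 0.66)]
(-75, 82.5) [ 0.4133 -0.1945]
(0, 82.5) [ 0.4883 -0.1955]
(75, 82.5) [ 0.5633 -0.1965]
(0, 17.5) [ 0.4874 -0.2605]
(0, -37.5) [ 0.4866 -0.3155]
(0, -92.5) [ 0.4859 -0.3705]
[(6377, [493.2, -276.5], [246.0, 250.9], 88.9, np.float64(0.0157), np.float64(0.0219))]
[(35625, [493.2, -276.5], [246.0, 250.9], 88.9, np.float64(0.0072), np.float64(0.0219))]
bad 1266
```

```bash
python3 - <<'E'
from h import *
print(go(.563,-.196,.057,-90.8))
E
```

```text
([0.0134, -0.0502, 0.2743], np.float64(-1.1), 'jaw yaw now', np.float64(-91.9))
```

Call:
servo_tool --pt "0.3 0.013 -0.05 0.0 0 0 -1" --pt "0.3 0.013 -0.05 0.05 0 0 -1" --pt "0.3 0.013 -0.05 0.1 0 0 -1" --pt "0.3 0.013 -0.05 0.15 0 0 -1" --pt "0.3 0.013 -0.05 0.2 0 0 -1" --pt "0.3 0.013 -0.05 0.235 0 0 -1" --pt "0.3 0.013 -0.05 0.255 0 0 -1" --pt "0.3 0.013 -0.05 0.265 0 0 -1" --pt "0.3 0.013 -0.05 0.269 0 0 -1" --pt "0.3 0.013 -0.05 0.271 0 0 -1" --pt "0.3 0.013 -0.05 0.271 0 0 -1" --pt "0.3 0.013 -0.05 0.271 0 0 -1"

```text
clock: 8.7
position: [0.5628, -0.1972, 0.0608]
ee_rot: [-0.7, 0.714, -0.0, 0.0]
ft_force: [1.8, 0.4, -1.6]
grip_width: 0.454
```

Call:
servo_tool --pt "0.3 0 0 0.002 0 0 0" --pt "0.3 0 0 0.004 0 0 0" --pt "0.3 0 0 0.005 0 0 0" --pt "0.3 0 0 0.006 0 0 0" --pt "0.3 0 0 0.006 0 0 0"

```text
clock: 9.32
position: [0.5634, -0.1971, 0.0557]
ee_rot: [-0.7, 0.714, -0.0, 0.001]
ft_force: [-2.4, 2.2, 14.5]
grip_width: 0.449
```

Call:
servo_tool --pt "0.3 0 0 -0.001 0 0 0" --pt "0.7 0 0 -0.001 0 0 0" --pt "0.7 0 0 -0.001 0 0 0" --pt "0.7 0 0 -0.001 0 0 0" --pt "0.7 0 0 -0.02 0 0 0" --pt "0.7 0 0 -0.05 0 0 0" --pt "0.7 0 0 -0.1 0 0 0" --pt "0.7 0 0 -0.15 0 0 0" --pt "0.7 0 0 -0.2 0 0 0" --pt "0.7 0 0 -0.25 0 0 0" --pt "0.7 0 0 -0.25 0 0 0"

```text
clock: 10.7
position: [0.5636, -0.1985, 0.3094]
ee_rot: [-0.7, 0.714, -0.003, 0.002]
ft_force: [0.4, -0.8, 0.0]
grip_width: 0.704
```

```bash
python3 - <<'E'
from h import *
p,d,T=snap('wrist'); print(comps(cloud('wrist',d,T),.066,.09,(.4,.65,-.3,-.1),100)); print(find('wrist',T,'bellied_pot'))
print(go(.599,.187,.30,-86)); print(go(.599,.187,.30,94))
E
```

```text
[(1323, [564.3, -195.5], [39.1, 38.9], 10.6, np.float64(0.0797), np.float64(0.083))]
[([0.4384, 0.1477, 0.0097], 0.68), ([0.5729, -0.1958, 0.082], 0.6), ([0.7058, -0.1454, 0.0388], 0.33)]
([-0.385, -0.0291, 0.0051], np.float64(-5.1), 'jaw yaw now', np.float64(-91.1))
([-0.385, -0.0291, 0.0051], np.float64(174.9), 'jaw yaw now', np.float64(-91.1))
```

Call:
servo_tool --pt "0.78 -0.06 -0.005 0 0 0 -1" --pt "0.78 -0.12 -0.01 0 0 0 -2" --pt "0.78 -0.18 -0.015 0 0 0 -3" --pt "0.78 -0.24 -0.02 0 0 0 -4" --pt "0.78 -0.3 -0.025 0 0 0 -5" --pt "0.78 -0.35 -0.03 0 0 0 -5" --pt "0.78 -0.385 -0.029 0.0 0 0 -5" --pt "0.78 -0.385 -0.029 0.0 0 0 -5" --pt "0.78 -0.385 -0.029 0.05 0 0 -5" --pt "0.78 -0.385 -0.029 0.08 0 0 -5" --pt "0.78 -0.385 -0.029 0.08 0 0 -5"

```text
clock: 12.18
position: [0.5973, 0.1857, 0.2218]
ee_rot: [0.73, -0.683, -0.001, 0.002]
ft_force: [-0.0, -0.2, 0.0]
grip_width: 0.78
```

```bash
python3 - <<'E'
from h import *
print(go(.5985,.1875,.151,-86),monitor.get_obs()['position'])
p,d,T=snap('wrist'); print(comps(cloud('wrist',d,T),.192,.215,(.5,.72,0,.35),100))
E
```

```text
([-0.0019, -0.0016, 0.0708], np.float64(-0.2), 'jaw yaw now', np.float64(-86.2)) [0.59732362 0.1857119  0.22179868]
[(10170, [610.9, 93.4], [46.5, 46.3], 13.5, np.float64(0.204), np.float64(0.208)), (9123, [598.5, 185.6], [49.1, 49.2], 60.1, np.float64(0.2048), np.float64(0.2072))]
```

Call:
servo_tool --pt "0.78 -0.001 -0.001 0.03 0 0 0" --pt "0.78 -0.001 -0.001 0.055 0 0 0" --pt "0.78 -0.001 -0.001 0.068 0 0 0" --pt "0.78 -0.001 -0.001 0.07 0 0 0" --pt "0.78 -0.001 -0.001 0.07 0 0 0" --pt "0.4 -0.001 -0.001 0.07 0 0 0" --pt "0.4 -0.001 -0.001 0.07 0 0 0" --pt "0.4 -0.001 -0.001 0.07 0 0 0" --pt "0.4 -0.001 -0.001 0.07 0 0 0" --pt "0.4 -0.001 -0.001 0.07 0 0 0"

```text
clock: 13.48
position: [0.6005, 0.1879, 0.1555]
ee_rot: [0.731, -0.683, 0.0, -0.001]
ft_force: [-0.8, -1.8, 6.1]
grip_width: 0.553
```

Call:
servo_tool --pt "0.4 0 0 -0.006 0 0 0" --pt "0.4 0 0 -0.02 0 0 0" --pt "0.4 0 0 -0.05 0 0 0" --pt "0.4 0 0 -0.09 0 0 0" --pt "0.4 0 0 -0.14 0 0 0" --pt "0.4 0 0 -0.15 0 0 0" --pt "0.4 0 0.04 -0.15 0 0 0" --pt "0.4 0 0.09 -0.15 0 0 0" --pt "0.4 0.05 0.12 -0.15 0 0 0" --pt "0.4 0.1 0.125 -0.15 0 0 0" --pt "0.4 0.15 0.13 -0.15 0 0 0" --pt "0.4 0.21 0.13 -0.15 0 0 1" --pt "0.4 0.27 0.13 -0.15 0 0 3" --pt "0.4 0.33 0.13 -0.15 0 0 5" --pt "0.4 0.37 0.13 -0.15 0 0 5" --pt "0.4 0.38 0.13 -0.15 0 0 5" --pt "0.4 0.38 0.13 -0.15 0 0 5"

```text
clock: 15.6
position: [0.4958, -0.1997, 0.304]
ee_rot: [-0.7, 0.714, 0.0, -0.0]
ft_force: [-0.2, 1.3, -1.8]
grip_width: 0.554
```

```bash
python3 - <<'E'
from h import *
print(go(.489,-.1955,.03,-90.8))
E
```

```text
([-0.004, 0.0067, 0.274], np.float64(-0.3), 'jaw yaw now', np.float64(-91.1))
```

Call:
servo_tool --pt "0.4 -0.004 0.007 0.02 0 0 0" --pt "0.4 -0.004 0.007 0.07 0 0 0" --pt "0.4 -0.004 0.007 0.13 0 0 0" --pt "0.4 -0.004 0.007 0.18 0 0 0" --pt "0.4 -0.004 0.007 0.22 0 0 0" --pt "0.4 -0.004 0.007 0.25 0 0 0" --pt "0.4 -0.004 0.007 0.262 0 0 0" --pt "0.4 -0.004 0.007 0.267 0 0 0" --pt "0.4 -0.004 0.007 0.269 0 0 0" --pt "0.4 -0.004 0.007 0.27 0 0 0" --pt "0.4 -0.004 0.007 0.271 0 0 0" --pt "0.4 -0.004 0.007 0.271 0 0 0"

```text
clock: 17.1
position: [0.4893, -0.1956, 0.0335]
ee_rot: [-0.7, 0.714, -0.0, 0.0]
ft_force: [-0.1, 0.8, -1.4]
grip_width: 0.56
```

Call:
servo_tool --pt "0.4 0 0 0.001 0 0 0" --pt "0.4 0 0 0.002 0 0 0" --pt "0.4 0 0 0.003 0 0 0" --pt "0.4 0 0 0.003 0 0 0"

```text
clock: 17.6
position: [0.4892, -0.1957, 0.0305]
ee_rot: [-0.7, 0.714, -0.0, 0.0]
ft_force: [-0.5, 0.1, 4.3]
grip_width: 0.558
```

Call:
servo_tool --pt "0.75 0 0 0 0 0 0" --pt "0.75 0 0 0 0 0 0" --pt "0.75 0 0 0 0 0 0" --pt "0.75 0 0 -0.02 0 0 0" --pt "0.75 0 0 -0.06 0 0 0" --pt "0.75 0 0 -0.12 0 0 0" --pt "0.75 0 0 -0.18 0 0 0" --pt "0.75 0 0 -0.24 0 0 0" --pt "0.75 -0.03 -0.01 -0.26 0 0 -2" --pt "0.75 -0.08 -0.03 -0.26 0 0 -5" --pt "0.75 -0.13 -0.05 -0.26 0 0 -8" --pt "0.75 -0.18 -0.07 -0.26 0 0 -11" --pt "0.75 -0.23 -0.09 -0.26 0 0 -14" --pt "0.75 -0.27 -0.11 -0.26 0 0 -14.6" --pt "0.75 -0.292 -0.117 -0.25 0 0 -14.6" --pt "0.75 -0.292 -0.117 -0.22 0 0 -14.6" --pt "0.75 -0.292 -0.117 -0.19 0 0 -14.6" --pt "0.75 -0.292 -0.117 -0.19 0 0 -14.6"

```text
clock: 19.85
position: [0.6102, 0.0931, 0.2191]
ee_rot: [0.785, -0.62, -0.001, 0.001]
ft_force: [-0.2, 0.4, 0.7]
grip_width: 0.753
```

```bash
python3 - <<'E'
from h import *
print(monitor.get_obs()['position'])
p,d,T=snap('wrist','w3'); print(comps(cloud('wrist',d,T),.192,.215,(.5,.72,0,.35),100))
print(go(.611,.094,.153,-76.5))
E
```

```text
[0.61015117 0.09309048 0.21907311]
[(10060, [611.0, 92.9], [45.7, 46.2], 13.9, np.float64(0.2044), np.float64(0.2074))]
([-0.0008, -0.0002, 0.0677], np.float64(-0.1), 'jaw yaw now', np.float64(-76.6))
```

Call:
servo_tool --pt "0.75 0 0 0.03 0 0 0" --pt "0.75 0 0 0.055 0 0 0" --pt "0.75 0 0 0.065 0 0 0" --pt "0.75 0 0 0.067 0 0 0" --pt "0.75 0 0 0.067 0 0 0" --pt "0.4 0 0 0.067 0 0 0" --pt "0.4 0 0 0.067 0 0 0" --pt "0.4 0 0 0.067 0 0 0" --pt "0.4 0 0 0.067 0 0 0" --pt "0.4 0 0 0.067 0 0 0"

```text
clock: 21.15
position: [0.6122, 0.0941, 0.1544]
ee_rot: [0.785, -0.619, 0.0, -0.001]
ft_force: [-0.4, -0.0, 6.6]
grip_width: 0.536
```

Call:
servo_tool --pt "0.4 0 0 -0.006 0 0 0" --pt "0.4 0 0 -0.02 0 0 0" --pt "0.4 0 0 -0.05 0 0 0" --pt "0.4 0 0 -0.09 0 0 0" --pt "0.4 0 0 -0.14 0 0 0" --pt "0.4 0 0 -0.15 0 0 0" --pt "0.4 -0.01 0.04 -0.15 0 0 0" --pt "0.4 -0.02 0.09 -0.15 0 0 0" --pt "0.4 0.03 0.14 -0.15 0 0 2" --pt "0.4 0.07 0.18 -0.15 0 0 5" --pt "0.4 0.12 0.21 -0.15 0 0 8" --pt "0.4 0.17 0.24 -0.15 0 0 11" --pt "0.4 0.22 0.255 -0.15 0 0 14" --pt "0.4 0.235 0.26 -0.15 0 0 14" --pt "0.4 0.235 0.26 -0.15 0 0 14" --pt "0.4 0.235 0.26 -0.15 0 0 14"

```text
clock: 23.15
position: [0.4139, -0.1934, 0.3031]
ee_rot: [-0.705, 0.709, 0.0, -0.0]
ft_force: [0.1, 0.4, -2.3]
grip_width: 0.534
```

```bash
python3 - <<'E'
from h import *
print(go(.413,-.1945,.03,-90.8))
E
```

```text
([0.0011, 0.0008, 0.2731], np.float64(0.5), 'jaw yaw now', np.float64(-90.3))
```

Call:
servo_tool --pt "0.4 0.001 0.001 0.05 0 0 0" --pt "0.4 0.001 0.001 0.1 0 0 0" --pt "0.4 0.001 0.001 0.15 0 0 0" --pt "0.4 0.001 0.001 0.2 0 0 0" --pt "0.4 0.001 0.001 0.235 0 0 0" --pt "0.4 0.001 0.001 0.255 0 0 0" --pt "0.4 0.001 0.001 0.264 0 0 0" --pt "0.4 0.001 0.001 0.268 0 0 0" --pt "0.4 0.001 0.001 0.27 0 0 0" --pt "0.4 0.001 0.001 0.271 0 0 0" --pt "0.4 0.001 0.001 0.272 0 0 0" --pt "0.4 0.001 0.001 0.273 0 0 0" --pt "0.4 0.001 0.001 0.273 0 0 0"

```text
clock: 24.78
position: [0.4128, -0.196, 0.0303]
ee_rot: [-0.704, 0.71, 0.0, 0.0]
ft_force: [0.5, -0.8, -2.7]
grip_width: 0.531
```

Call:
servo_tool --pt "0.4 0 0 0.001 0 0 0" --pt "0.4 0 0 0.002 0 0 0" --pt "0.4 0 0 0.002 0 0 0"

```text
clock: 25.15
position: [0.4128, -0.1961, 0.0293]
ee_rot: [-0.704, 0.71, 0.001, 0.001]
ft_force: [-9.4, 6.2, 27.3]
grip_width: 0.535
```

Call:
servo_tool --pt "0.4 0 0 0.0005 0 0 0" --pt "0.75 0 0 0.0005 0 0 0" --pt "0.75 0 0 0.0005 0 0 0" --pt "0.75 0 0 0.0005 0 0 0" --pt "0.75 0 0 -0.02 0 0 0" --pt "0.75 0 0 -0.06 0 0 0" --pt "0.75 0 0 -0.12 0 0 0" --pt "0.75 0 0 -0.18 0 0 0" --pt "0.75 0 0 -0.24 0 0 0" --pt "0.75 -0.03 0 -0.26 0 0 0" --pt "0.75 -0.08 0 -0.27 0 0 0" --pt "0.75 -0.14 0 -0.27 0 0 0" --pt "0.75 -0.2 0 -0.27 0 0 0" --pt "0.75 -0.26 0 -0.27 0 0 0" --pt "0.75 -0.3 0 -0.27 0 0 0" --pt "0.75 -0.3 0 -0.27 0 0 0"

```text
clock: 27.15
position: [0.4147, 0.1065, 0.2977]
ee_rot: [-0.706, 0.708, -0.0, -0.001]
ft_force: [0.5, -0.9, -0.5]
grip_width: 0.752
```

```bash
python3 - <<'E'
from h import *
print(monitor.get_obs()['position'])
p,d,T=snap('wrist','w4'); P=cloud('wrist',d,T)
print(*comps(P,.014,.03,(.3,.53,-.02,.3),100),sep='\n'); print(*comps(P,.0035,.03,(.3,.53,-.02,.3),100),sep='\n')
print(find('wrist',T,'scraper'),find('wrist',T,'spoon'))
pt,dt,Tt=snap('top','top1'); print('cans',*comps(cloud('top',dt,Tt),.06,.1,(.35,.65,-.26,-.13),30),sep='\n')
E
```

```text
[0.41469112 0.10652555 0.29771077]
(2442, [429.8, 57.4], [34.2, 145.4], 89.3, np.float64(0.0209), np.float64(0.0265))
(683, [460.4, -12.3], [15.1, 54.9], 89.9, np.float64(0.026), np.float64(0.03))
(1716, [409.2, 149.4], [100.3, 20.3], 11.6, np.float64(0.0234), np.float64(0.0266))
(3202, [433.6, 154.2], [150.2, 40.4], 11.4, np.float64(0.0155), np.float64(0.0266))
(3036, [431.0, 56.4], [147.3, 39.5], 0.3, np.float64(0.0192), np.float64(0.0265))
(686, [460.4, -12.3], [15.1, 54.9], 89.9, np.float64(0.0259), np.float64(0.03))
[([0.4483, 0.1589, 0.0201], 0.71), ([0.4141, -0.1763, 0.0691], 0.54)] [([0.4443, 0.0602, 0.0263], 0.62)]
cans
(196, [566.0, -193.5], [37.9, 38.9], 63.3, np.float64(0.078), np.float64(0.0882))
(299, [488.4, -196.3], [47.4, 48.9], 43.6, np.float64(0.079), np.float64(0.0897))
(357, [412.9, -196.2], [47.0, 46.4], 89.7, np.float64(0.0774), np.float64(0.0875))
```

View pics/w4.png

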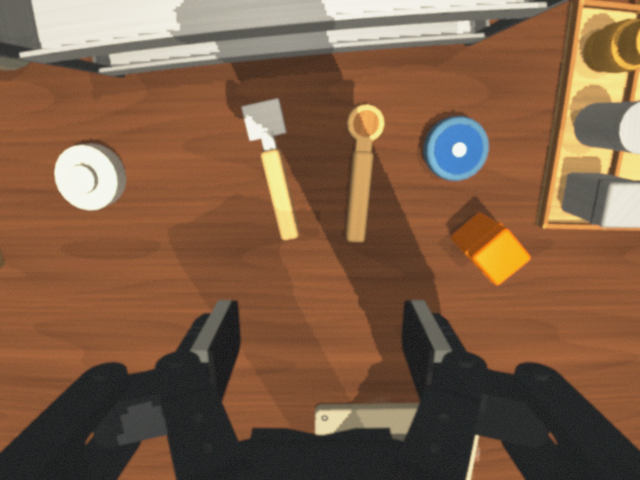

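View pics/top1.png

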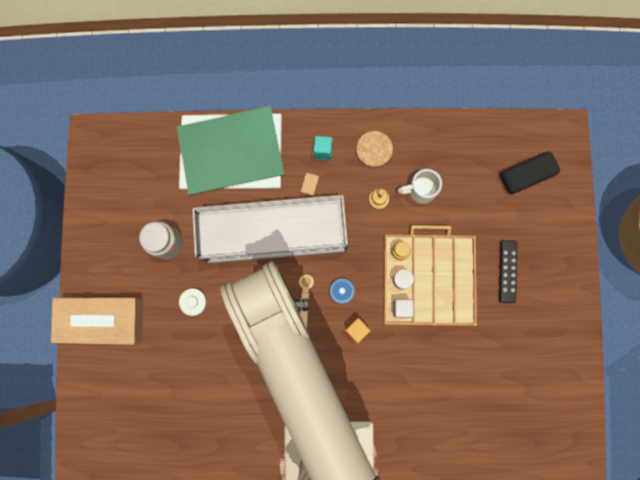

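The three canisters stand in a row in the tray (top view, at (402,250), (403,279) and (403,309)). The wrist view shows two utensils, scraper (265,115)–(290,238) and spoon (366,124)–(356,240), both with heads towards +x.

```bash
python3 - <<'E'
from h import *
print(go(.419,.1505,.07,-78.5))
E
```

```text
([-0.0478, -0.0031, 0.2283], np.float64(-12.1), 'jaw yaw now', np.float64(-90.6))
```

Call:
servo_tool --pt "0.5 -0.02 -0.002 0.04 0 0 -6" --pt "0.5 -0.045 -0.004 0.08 0 0 -12" --pt "0.5 -0.045 -0.004 0.13 0 0 -12" --pt "0.5 -0.045 -0.004 0.18 0 0 -12" --pt "0.5 -0.045 -0.004 0.21 0 0 -12" --pt "0.5 -0.045 -0.004 0.228 0 0 -12" --pt "0.5 -0.045 -0.004 0.228 0 0 -12"

```text
clock: 28.22
position: [0.4192, 0.1475, 0.0697]
ee_rot: [0.774, -0.633, -0.0, 0.001]
ft_force: [0.3, 0.4, 0.4]
grip_width: 0.499
```

```bash
python3 - <<'E'
from h import *
print(monitor.get_obs()['position'],monitor.get_obs()['ft_force'])
p,d,T=snap('wrist','w5'); P=cloud('wrist',d,T)
print(*comps(P,.018,.03,(.3,.53,.0,.3),100),sep='\n'); print(*comps(P,.0035,.03,(.3,.53,.1,.3),100),sep='\n')
print(go(.419,.1505,.011,-78.5))
E
```

```text
[0.41919563 0.14753448 0.06965519] [0.27830742 0.41097121 0.40109277]
(6460, [409.1, 149.7], [99.8, 20.1], 11.5, np.float64(0.0237), np.float64(0.0262))
(4852, [417.6, 62.6], [20.7, 77.9], 85.5, np.float64(0.0235), np.float64(0.0263))
(12863, [433.7, 154.4], [149.8, 40.3], 12.0, np.float64(0.015), np.float64(0.0262))
([-0.0026, 0.0003, 0.0596], np.float64(-0.1), 'jaw yaw now', np.float64(-78.6))
```

Call:
servo_tool --pt "0.5 -0.003 0 0.03 0 0 0" --pt "0.5 -0.003 0 0.05 0 0 0" --pt "0.5 -0.003 0 0.058 0 0 0" --pt "0.5 -0.003 0 0.059 0 0 0" --pt "0.1 -0.003 0 0.059 0 0 0" --pt "0.1 -0.003 0 0.059 0 0 0" --pt "0.1 -0.003 0 0.059 0 0 0" --pt "0.1 -0.003 0 0.059 0 0 0" --pt "0.1 -0.003 0 0.059 0 0 0"

```text
clock: 29.4
position: [0.4197, 0.1521, 0.0124]
ee_rot: [0.774, -0.633, 0.0, -0.001]
ft_force: [-1.7, -0.9, 6.7]
grip_width: 0.217
```

Call:
servo_tool --pt "0.1 -0.003 0 -0.005 0 0 0" --pt "0.1 -0.003 0 -0.03 0 0 0" --pt "0.1 0 0 -0.08 0 0 0" --pt "0.1 0 0 -0.12 0 0 0"

```text
clock: 29.9
position: [0.4192, 0.1516, 0.1335]
ee_rot: [0.774, -0.633, 0.0, -0.001]
ft_force: [1.1, 1.6, -1.7]
grip_width: 0.218
```

```bash
python3 - <<'E'
from h import *
print(monitor.get_obs()['position'],monitor.get_obs()['ft_force'])
print(go(.472,-.3705,.19,-90.8))
E
```

```text
[0.41924524 0.15163228 0.1334612 ] [ 1.10047957  1.60071491 -1.72257074]
([0.5222, 0.0522, -0.0568], np.float64(12.3), 'jaw yaw now', np.float64(-78.5))
```

Call:
servo_tool --pt "0.1 0 0 0 0 0 0" --pt "0.1 0.05 0.005 0 0 0 2" --pt "0.1 0.11 0.01 0 0 0 4" --pt "0.1 0.17 0.015 0 0 0 6" --pt "0.1 0.23 0.02 0 0 0 8" --pt "0.1 0.29 0.03 0 0 0 10" --pt "0.1 0.35 0.035 0 0 0 12" --pt "0.1 0.41 0.04 0 0 0 12.3" --pt "0.1 0.47 0.045 0 0 0 12.3" --pt "0.1 0.52 0.052 0 0 0 12.3" --pt "0.1 0.522 0.052 0 0 0 12.3" --pt "0.1 0.522 0.052 0 0 0 12.3"

```text
clock: 31.4
position: [0.4719, -0.3696, 0.1303]
ee_rot: [-0.702, 0.712, 0.001, -0.0]
ft_force: [0.4, 0.7, -1.1]
grip_width: 0.218
```

```bash
python3 - <<'E'
from h import *
o=monitor.get_obs();print(o['position'],o['ft_force'],o['grip_width'])
p,d,T=snap('wrist','w6')
print(*comps(cloud('wrist',d,T),.14,.22,(.3,.7,-.5,-.2),100),sep='\n')
print(go(.472,-.3705,.018,-90.8))
E
```

```text
[ 0.47190927 -0.36964781  0.13029257] [ 0.36165745  0.69956662 -1.1407219 ] 0.21756183621669756
(64978, [479.0, -367.2], [95.9, 94.3], 48.3, np.float64(0.1895), np.float64(0.22))
([0.0018, 0.0003, 0.1125], np.float64(0.1), 'jaw yaw now', np.float64(-90.7))
```

View pics/w6.png

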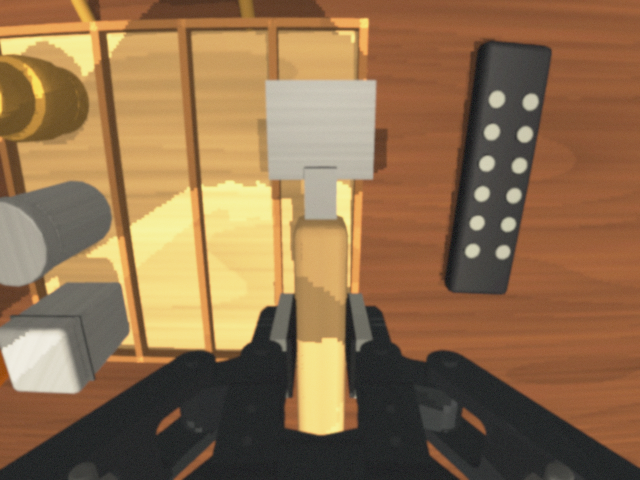

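```bash
python3 - <<'E'
from h import *
T=T_wc('wrist')
print(px('wrist',T,[(274,60),(363,60),(278,210),(357,210),(369,20),(183,60),(192,200)],.016))
P=cloud('wrist',eyes.camera('wrist')[1],T)
print(P[100:170:30,[285,320,360]].round(4), P[[260,290,380],321].round(4), P[[250,290],310].round(4))
E
```

```text
[[ 0.583  -0.3428  0.016 ]
 [ 0.5824 -0.3971  0.016 ]
 [ 0.4889 -0.3414  0.016 ]
 [ 0.4883 -0.3947  0.016 ]
 [ 0.605  -0.4005  0.016 ]
 [ 0.5845 -0.2866  0.016 ]
 [ 0.4967 -0.2836  0.016 ]]
[[[ 0.5548 -0.3579  0.1234]
  [ 0.5546 -0.3707  0.1229]
  [ 0.5545 -0.3854  0.122 ]]

 [[ 0.5441 -0.3575  0.1232]
  [ 0.5439 -0.3705  0.1223]
  [ 0.5438 -0.3854  0.123 ]]

 [[ 0.533  -0.3571  0.1224]
  [ 0.533  -0.3704  0.1238]
  [ 0.5327 -0.3856  0.1227]]] [[ 0.4997 -0.3704  0.1425]
 [ 0.4879 -0.3702  0.1421]
 [ 0.4484 -0.3698  0.1421]] [[ 0.5035 -0.3665  0.1425]
 [ 0.4876 -0.3662  0.1416]]
```

Call:
servo_tool --pt "0.1 0 0 0.04 0 0 0" --pt "0.1 0 0 0.075 0 0 0" --pt "0.1 0 0 0.095 0 0 0" --pt "0.1 0 0 0.105 0 0 0" --pt "0.1 0 0 0.109 0 0 0" --pt "0.1 0 0 0.111 0 0 0" --pt "0.1 0 0 0.111 0 0 0"

```text
clock: 32.38
position: [0.4726, -0.3703, 0.0208]
ee_rot: [-0.702, 0.712, -0.0, 0.0]
ft_force: [-1.1, 0.2, -0.6]
grip_width: 0.216
```

Call:
servo_tool --pt "0.1 0 0 0.001 0 0 0" --pt "0.1 0 0 0.002 0 0 0" --pt "0.1 0 0 0.003 0 0 0" --pt "0.1 0 0 0.003 0 0 0"

```text
clock: 32.88
position: [0.4723, -0.3701, 0.0175]
ee_rot: [-0.702, 0.712, 0.0, 0.0]
ft_force: [-0.8, 0.6, 2.9]
grip_width: 0.215
```

Call:
servo_tool --pt "0.4 0 0 0 0 0 0" --pt "0.4 0 0 0 0 0 0" --pt "0.4 0 0 -0.005 0 0 0" --pt "0.4 0 0 -0.02 0 0 0" --pt "0.4 0 0 -0.06 0 0 0" --pt "0.5 0 0 -0.12 0 0 0" --pt "0.5 0 0 -0.17 0 0 0" --pt "0.5 -0.05 0 -0.18 0 0 0" --pt "0.5 -0.11 0.01 -0.18 0 0 0" --pt "0.5 -0.17 0.02 -0.18 0 0 0" --pt "0.5 -0.23 0.03 -0.18 0 0 0" --pt "0.5 -0.29 0.04 -0.18 0 0 0" --pt "0.5 -0.35 0.05 -0.18 0 0 0" --pt "0.5 -0.41 0.055 -0.18 0 0 2" --pt "0.5 -0.43 0.057 -0.15 0 0 4.5" --pt "0.5 -0.43 0.057 -0.11 0 0 4.5" --pt "0.5 -0.43 0.057 -0.08 0 0 4.5" --pt "0.5 -0.43 0.057 -0.08 0 0 4.5"

```text
clock: 35.12
position: [0.4202, 0.0598, 0.0966]
ee_rot: [-0.673, 0.739, 0.0, -0.002]
ft_force: [-0.1, -0.4, -0.3]
grip_width: 0.502
```

```bash
python3 - <<'E'
from h import *
o=monitor.get_obs();print(o['position'],o['ft_force'])
p,d,T=snap('wrist','w7'); P=cloud('wrist',d,T)
print(*comps(P,.018,.03,(.3,.53,.0,.3),100),sep='\n'); print(*comps(P,.0035,.03,(.3,.53,.0,.2),100),sep='\n')
E
```

```text
[0.420155   0.05981763 0.09659921] [-0.08763704 -0.37260995 -0.28453142]
(5084, [406.9, 62.9], [20.0, 99.2], 85.9, np.float64(0.0236), np.float64(0.0262))
(9454, [431.3, 62.7], [39.5, 147.4], 84.0, np.float64(0.0192), np.float64(0.0262))
```

View pics/w7.png

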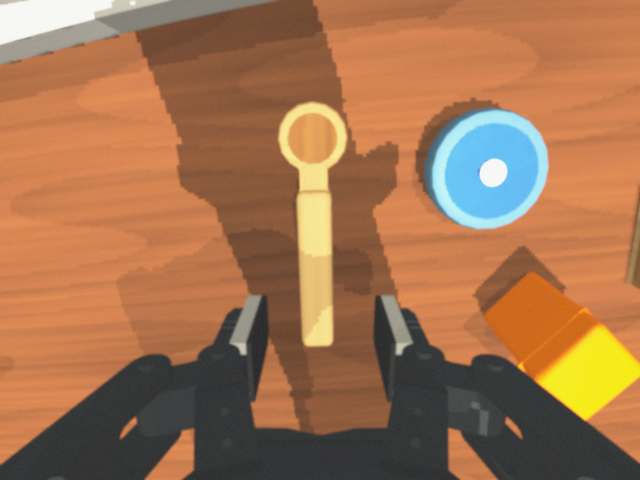

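The spoon is at (313,140)–(317,345), aligned with the jaws.

```bash
python3 - <<'E'
from h import *
print(go(.418,.062,.012,-94.1))
E
```

```text
([-0.0016, 0.0033, 0.0859], np.float64(-1.2), 'jaw yaw now', np.float64(-95.3))
```

Call:
servo_tool --pt "0.5 -0.002 0.003 0.04 0 0 -1.2" --pt "0.5 -0.002 0.003 0.07 0 0 -1.2" --pt "0.5 -0.002 0.003 0.083 0 0 -1.2" --pt "0.5 -0.002 0.003 0.0855 0 0 -1.2" --pt "0.5 -0.002 0.003 0.0855 0 0 -1.2" --pt "0.1 -0.002 0.003 0.0855 0 0 -1.2" --pt "0.1 -0.002 0.003 0.0855 0 0 -1.2" --pt "0.1 -0.002 0.003 0.0855 0 0 -1.2" --pt "0.1 -0.002 0.003 0.0855 0 0 -1.2" --pt "0.1 -0.002 0.003 0.0855 0 0 -1.2"

```text
clock: 36.42
position: [0.419, 0.0633, 0.0128]
ee_rot: [-0.681, 0.732, 0.0, 0.001]
ft_force: [-4.2, -1.2, 12.6]
grip_width: 0.218
```

Call:
servo_tool --pt "0.1 0 0 -0.005 0 0 0" --pt "0.1 0 0 -0.03 0 0 0" --pt "0.1 0 0 -0.08 0 0 0" --pt "0.1 0 0 -0.13 0 0 0" --pt "0.1 0 0 -0.13 0 0 0"

```text
clock: 37.05
position: [0.4204, 0.0637, 0.1452]
ee_rot: [-0.681, 0.732, -0.0, 0.004]
ft_force: [-0.1, 0.9, -1.7]
grip_width: 0.217
```

```bash
python3 - <<'E'
from h import *
print(monitor.get_obs()['position'],monitor.get_obs()['ft_force'])
print(go(.473,-.3150,.14,-90.8))
E
```

```text
[0.42042424 0.06367978 0.14523937] [-0.07203231  0.86912345 -1.66949432]
([0.374, -0.0795, 0.0037], np.float64(-3.3), 'jaw yaw now', np.float64(-94.1))
```

Call:
servo_tool --pt "0.1 0.05 -0.01 0 0 0 0" --pt "0.1 0.11 -0.02 0 0 0 -1" --pt "0.1 0.17 -0.04 0 0 0 -2" --pt "0.1 0.23 -0.05 0 0 0 -3" --pt "0.1 0.29 -0.06 0 0 0 -3.3" --pt "0.1 0.34 -0.07 0 0 0 -3.3" --pt "0.1 0.374 -0.0795 0 0 0 -3.3" --pt "0.1 0.374 -0.0795 0 0 0 -3.3" --pt "0.1 0.374 -0.0795 0 0 0 -3.3"

```text
clock: 38.17
position: [0.4705, -0.3154, 0.141]
ee_rot: [-0.702, 0.712, 0.001, -0.0]
ft_force: [0.4, 0.6, -0.9]
grip_width: 0.217
```

```bash
python3 - <<'E'
from h import *
o=monitor.get_obs();print(o['position'],o['ft_force'],o['grip_width'])
p,d,T=snap('wrist','w8'); P=cloud('wrist',d,T)
print(*comps(P,.115,.165,(.49,.6,-.4,-.25),100),sep='\n')
print(go(.473,-.3150,.018,-90.8))
E
```

```text
[ 0.47048127 -0.31536083  0.14097124] [ 0.39292056  0.56609826 -0.89048601] 0.21712743863758302
(13389, [523.1, -319.7], [67.4, 39.4], 9.5, np.float64(0.1438), np.float64(0.1539))
([0.0004, -0.0021, 0.1232], np.float64(0.1), 'jaw yaw now', np.float64(-90.7))
```

View pics/w8.png

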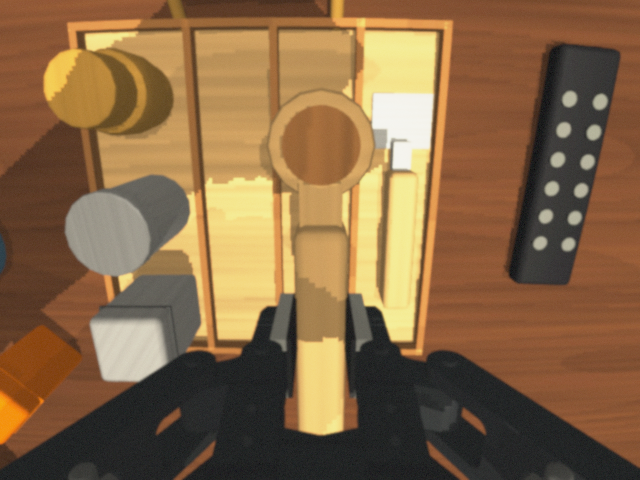

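The scraper lies in the right-hand compartment (405,100–305) and the canisters are upright. The spoon hangs straight over the middle compartment.

Call:
servo_tool --pt "0.1 0 -0.002 0.04 0 0 0" --pt "0.1 0 -0.002 0.08 0 0 0" --pt "0.1 0 -0.002 0.103 0 0 0" --pt "0.1 0 -0.002 0.114 0 0 0" --pt "0.1 0 -0.002 0.119 0 0 0" --pt "0.1 0 -0.002 0.121 0 0 0" --pt "0.1 0 -0.002 0.121 0 0 0" --pt "0.1 0 -0.002 0.121 0 0 0"

```text
clock: 39.22
position: [0.4733, -0.3159, 0.0213]
ee_rot: [-0.702, 0.712, -0.0, 0.0]
ft_force: [-0.3, -0.5, -0.2]
grip_width: 0.215
```

Call:
servo_tool --pt "0.1 0 0 0.001 0 0 0" --pt "0.1 0 0 0.002 0 0 0" --pt "0.1 0 0 0.002 0 0 0"

```text
clock: 39.6
position: [0.473, -0.3157, 0.0187]
ee_rot: [-0.702, 0.712, 0.0, 0.0]
ft_force: [0.1, -0.2, -1.1]
grip_width: 0.221
```

Call:
servo_tool --pt "0.1 0 0 0.001 0 0 0" --pt "0.1 0 0 0.0015 0 0 0" --pt "0.1 0 0 0.0015 0 0 0"

```text
clock: 39.98
position: [0.4731, -0.3159, 0.0179]
ee_rot: [-0.702, 0.712, 0.0, 0.0]
ft_force: [-2.2, 2.5, 9.6]
grip_width: 0.214
```

Call:
servo_tool --pt "0.4 0 0 0 0 0 0" --pt "0.4 0 0 0 0 0 0" --pt "0.4 0 0 -0.005 0 0 0" --pt "0.4 0 0 -0.02 0 0 0" --pt "0.4 0 0 -0.06 0 0 0" --pt "0.4 0 0.02 -0.12 0 0 0" --pt "0.4 0 0.04 -0.18 0 0 0" --pt "0.4 0 0.05 -0.24 0 0 0" --pt "0.4 0 0.05 -0.28 0 0 0" --pt "0.4 0 0.05 -0.28 0 0 0"

```text
clock: 41.22
position: [0.4237, -0.3163, 0.3005]
ee_rot: [-0.702, 0.712, -0.002, 0.002]
ft_force: [0.4, -1.0, -1.1]
grip_width: 0.399
```

```bash
python3 - <<'E'
from h import *
p,d,T=snap('wrist','w9'); P=cloud('wrist',d,T)
print('can',*comps(P,.066,.1,(.35,.65,-.26,-.13),100),sep='\n')
print('ut',*comps(P,.022,.035,(.36,.6,-.4,-.24),100),sep='\n')
print(monitor.get_obs()['position'])
E
```

```text
can
(1859, [563.7, -196.0], [39.5, 38.9], 12.8, np.float64(0.0791), np.float64(0.0828))
(2421, [486.7, -198.0], [48.7, 49.2], 18.1, np.float64(0.0797), np.float64(0.0823))
(2341, [411.5, -198.4], [47.3, 45.9], 0.4, np.float64(0.0789), np.float64(0.0825))
ut
(1836, [462.0, -371.3], [20.5, 99.1], 89.0, np.float64(0.0287), np.float64(0.0319))
(1800, [460.4, -317.0], [19.7, 99.4], 88.8, np.float64(0.0287), np.float64(0.0319))
[ 0.42327053 -0.3155354   0.29857453]
```

View pics/w9.png

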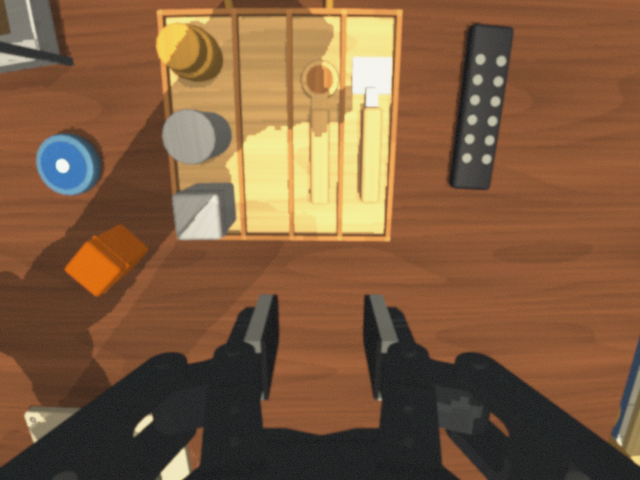

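The tray is complete: pot (185,45), round tin (195,135), square tin (200,213), spoon (320,80–200) and scraper (372,75–200), with both heads towards the handle at the top. Next is the tealight.

Call:
servo_tool --pt "0 -0.05 0 0 0 0 0" --pt "0 -0.11 0 0 0 0 -5" --pt "0 -0.17 0 0 0 0 -10" --pt "0 -0.23 0 0 0 0 -15" --pt "0 -0.29 0 0 0 0 -20" --pt "0 -0.35 0 0 0 0 -25" --pt "0 -0.41 0 0 0 0 -30" --pt "0 -0.47 0 0 0 0 -35" --pt "0 -0.53 0 0 0 0 -40" --pt "0 -0.59 0 0 0 0 -45" --pt "0 -0.64 0 0 0 0 -50" --pt "0 -0.68 0 0 0 0 -50" --pt "0 -0.68 0 0.05 0 0 -50" --pt "0 -0.68 0 0.1 0 0 -50" --pt "0 -0.68 0 0.1 0 0 -50"

```text
clock: 43.15
position: [0.4304, 0.3627, 0.1933]
ee_rot: [0.937, -0.349, -0.001, 0.004]
ft_force: [-0.3, -0.1, -0.4]
grip_width: 0.003
```

```bash
python3 - <<'E'
from h import *
o=monitor.get_obs();print(o['position'],o['ft_force'],o['grip_width'],o['joint_pos'].round(2))
p,d,T=snap('wrist'); P=cloud('wrist',d,T)
print(*comps(P,.029,.045,(.38,.48,.3,.42),50),sep='\n')
print(go(.432,.3635,.05,-40.7))
E
```

```text
[0.43041932 0.36271525 0.19333569] [-0.32689379 -0.10881283 -0.4340594 ] 0.003389132648561128 [-1.25  0.24  0.55  1.7  -0.13  1.25 -1.38]
(1194, [431.5, 362.3], [31.2, 30.4], 49.8, np.float64(0.0341), np.float64(0.0367))
([0.0004, -0.0004, 0.1464], np.float64(-0.1), 'jaw yaw now', np.float64(-40.8))
```

Call:
servo_tool --pt "0 0 0 0.05 0 0 0" --pt "0 0 0 0.1 0 0 0" --pt "0 0 0 0.135 0 0 0" --pt "0 0 0 0.15 0 0 0" --pt "0 0 0 0.156 0 0 0" --pt "0 0 0 0.159 0 0 0" --pt "0 0 0 0.161 0 0 0" --pt "0 0 0 0.162 0 0 0" --pt "0 0 0 0.163 0 0 0" --pt "0 0 0 0.163 0 0 0"

```text
clock: 44.45
position: [0.4324, 0.3649, 0.0344]
ee_rot: [0.937, -0.348, -0.0, -0.0]
ft_force: [0.4, 0.4, 0.4]
grip_width: 0.004
```

Call:
servo_tool --pt "0 0 0 0.002 0 0 0" --pt "0 0 0 0.004 0 0 0" --pt "0 0 0 0.005 0 0 0" --pt "0 0 0 0.006 0 0 0" --pt "0 0 0 0.006 0 0 0" --pt "0 0 0 0.006 0 0 0"

```text
clock: 45.2
position: [0.4324, 0.3649, 0.0285]
ee_rot: [0.937, -0.348, 0.0, -0.0]
ft_force: [-0.6, -0.3, 3.9]
grip_width: -0.001
```

Call:
servo_tool --pt "0 0 0 0.001 0 0 0" --pt "0 0 0 0.002 0 0 0" --pt "0 0 0 0.003 0 0 0" --pt "0 0 0 0.003 0 0 0" --pt "0 0 0 0.003 0 0 0"

```text
clock: 45.82
position: [0.4326, 0.365, 0.0276]
ee_rot: [0.937, -0.349, -0.001, -0.001]
ft_force: [-10.7, -8.3, 33.5]
grip_width: 0.0
```

The button has bottomed out: the force jumped to 33 N. I'll retract and make a final check.

Call:
servo_tool --pt "0 0 0 0 0 0 0" --pt "0 0 0 -0.01 0 0 0" --pt "0 0 0 -0.04 0 0 0" --pt "0 0 0 -0.09 0 0 0" --pt "0 0 0 -0.15 0 0 0" --pt "0 0 0 -0.2 0 0 0" --pt "0 0 0 -0.2 0 0 0"

```text
clock: 46.7
position: [0.4337, 0.3659, 0.2289]
ee_rot: [0.937, -0.348, 0.001, -0.003]
ft_force: [0.2, 0.5, -0.6]
grip_width: 0.001
```

```bash
python3 - <<'E'
from h import *
o=monitor.get_obs();print(o['clock'],o['position'],o['ft_force'])
p,d,T=snap('top','top2'); P=cloud('top',d,T)
print(*comps(P,.06,.1,(.35,.65,-.26,-.13),30),sep='\n'); print(*comps(P,.021,.04,(.36,.6,-.4,-.24),30),sep='\n')
E
```

```text
46.7 [0.43372919 0.36590977 0.22894058] [ 0.23392771  0.52487301 -0.64846813]
(194, [565.7, -194.1], [38.1, 39.4], 70.4, np.float64(0.0778), np.float64(0.089))
(299, [489.0, -196.6], [47.1, 49.8], 45.3, np.float64(0.0787), np.float64(0.0895))
(359, [412.9, -196.2], [47.8, 46.4], 89.6, np.float64(0.0778), np.float64(0.0894))
(279, [464.2, -313.5], [104.0, 21.7], 0.4, np.float64(0.0274), np.float64(0.0366))
(279, [463.6, -369.1], [21.9, 98.5], 88.8, np.float64(0.0277), np.float64(0.0379))
```

View pics/top2.png

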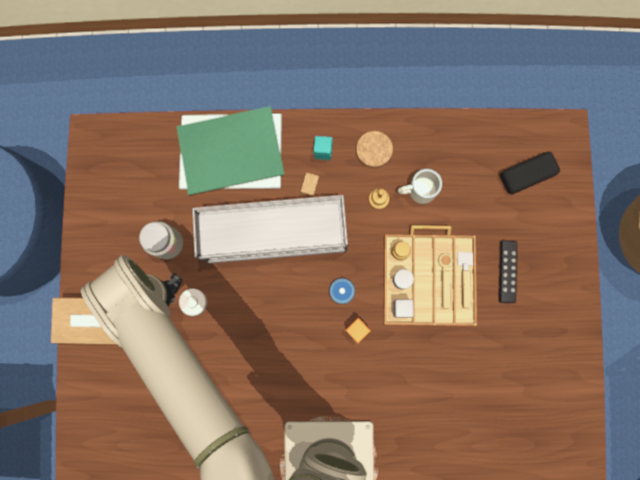

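The upper tier is empty and all five items are in the tray. The bystanders haven't moved and the arm is clear of everything.

```bash
python3 -c "
from h import *
print(ticket.hand_in())"
```

```text
the job is handed in; nothing more can be done
None
```

The tray is ready and the job is handed in at about 47 s on the robot clock (limit 210 s).

- **Canisters:** there were three, with no ribbed jar. The bellied pot, round tin and square tin went up over the front rail and now stand in a row in the wide compartment. In the last top and wrist images their tops are about 75 mm above the tray floor, so all three are upright.
- **Utensils:** there were two, with no brush. The spoon is in the middle long compartment and the scraper in the -y one, both flat, within about 1° of the tray axis, heads towards the brass handle.
- **Tealight:** I pressed it last. At 3.9 N it was only about 4 mm down, so I pressed 3 mm further. It bottomed out at 33.5 N at the wrist, below the 120 N wrist limit but well above the 5 N needed to bottom it. That and a 27 N touch when setting down the square tin were the firmest contacts I read.
- **Bystanders:** in the final top picture the look-alikes and other things are where they started, and the arm touches nothing.

No final check failed. One early estimate of the tray's position disagreed because the handle and shadow were mixed into it. I replaced it with one from the tray's corners in the wrist camera, which later views confirmed to within about 2 mm.

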